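# Clip the snap hook onto the pull-test loop

## Robot

A 7-joint arm with a two-finger parallel gripper is mounted at the origin on a cart in front of the work surface, level with it; the furniture and walls round the work are solid. World frame = base frame: x ahead of the robot, y to its left, z up, the work surface at z = 0. Lengths are in mm, angles in rad, forces in N, time in s.
With the tool pointing down it reaches from about 400 to 900 mm from the base axis. Payload 5.6 kg.
Tool frame: the origin (TCP) lies midway between the tips of the shut fingers; the grasp point (between the pads) lies 19 mm behind it; z points along the fingers, y is the line along which they close (so a half turn about z gives the same grasp; the last joint's range is limited). The gripper opens to 92 mm and grips with 3 to 60 N. Pads are 20 mm wide; open, the fingers measure 128 mm over their backs; the gripper's body (75 mm by 189 mm) begins 69 mm behind the grasp point.
Start: joints at [-1.154, 0.468, -0.012, 1.603, 0.006, 1.071, -0.056], TCP at [288.49, 582.48, 214.592] pointing down, gripper open.
Joint ranges: [-2.53, 2.53], [-0.31, 2.02], [-1.57, 1.55], [0.28, 2.44], [-1.29, 4.43], [0.15, 1.84], [-2.92, 2.92]. Speed limits (rad/s): [2.57, 2.57, 3.14, 3.14, 3.14, 3.14, 3.14].

## Interface

Orientations are given as a rotation vector (axis times angle).
In Python, from cell import robot, grip, kin, viewer gives the robot as it stands. Calls block until the motion is done:
- robot.movep(position, orientation): joint-space move of the TCP to a pose.
- robot.servo_line(position, feed=150, rotation=None): straight line of the TCP; rotation=None keeps the orientation; feed is the mean speed in mm/s.
- robot.goto_joints(angles): joint-space move.
- grip(opening, newtons=None): opening from 0.0 (shut) to 1.0 (fully open); newtons is the grip in N (None keeps the last); returns when the fingers have stopped.
- robot.hold(seconds).
- kin.ik(position, orientation): joint angles nearest the present ones, or None.
- robot.observe(): the state.
- viewer.read_camera(name): name is "side" or "top"; returns the picture (400x640x3 uint8, red, green, blue); there is no depth.
- viewer.camera_info(name): a dict with "camera_matrix" (3x3 intrinsics, pixels), "R" (3x3) and "t" (3): a world point X has camera coordinates R X + t. Camera axes: x right, y down, z forward; pixel columns grow to the right and rows downward; lengths in mm; the calibration is good to about 2 mm. A picture is of the moment at which its call begins. camera_info takes no time and is no camera call.
A pose or a line that the arm cannot do raises robot.IKError and nothing moves.
- robot.job_done(): hands the job in; it is judged then, once.
Trained networks look in the newest picture that a camera, given by its name, has taken for a name from the list of things; names that differ only in an ending like _2 or _b are one class to them, and where a whole thing is asked for, a point or a joint stands for the part that bears it (a point fixed in the world has none). Each returns a list of dicts, best first, with "confidence" (0 to 1); they miss things now and then, are a little off and sometimes report something else, mostly with a low value. They report only what shows in the picture. A call takes as long as a camera call. They do not tell look-alikes from the thing itself.
- viewer.silhouettes(name, camera): "mask" (400x640 bool, what is visible of it).
- viewer.pinpoint(name, camera): "at" ([x, y, z] in mm, in the coordinates of the camera as it stood for that picture, good to about 4 mm: a listed point, or the origin of a listed thing).
The state is a dict: "t": time; "joints": joint angles; "joint_velocities": joint speeds; "joint_torque": joint torques, N m; "tcp_pos": TCP position; "tcp_rot": TCP orientation; "contact_force": force on the tool from outside, world axes, zero at the start; "wrist_torque": the same for the moment, N m; "grip_width": opening from 0.0 (shut) to 1.0 (fully open); "grip_force": force on a finger pad.
Only numpy, scipy, OpenCV 4.12 (cv2) and the standard library are available. Lean on these libraries where they do the work, as an engineer would, in place of code of your own. Each camera call takes 0.05 s, during which the arm holds its last target. There are 200 camera calls.

## Task

Take the snap hook with the black grip out of the wooden block and clip it onto the steel loop of the pull-test anchor: holding it by the grip, press its gate straight down on the loop's top bar until the bar has passed inside and the gate has sprung fully shut behind it. Then let go and leave it hanging on the loop; leave the plain closed link in the block.

Things in the scene. Friction and masses are not known exactly. Their poses are not given: they have to be found in the camera images.
- carabiner: snap hook (big carabiner) of 10 mm steel bar, standing gate down in a slot of a fixed wooden block; may lean 6 degrees. Origin: middle of underside; x length 110 mm, y thickness, z up, 103 tall. Black grip on top 72 long, 16 thick, z 69 to 103 mm, centred. Opening z 9 to 69 mm, 90 long. Slots 50 deep, 15 wide, 90 mm apart; block top 60 mm above bench. 0.24 kg
- gate (a joint): the hook's sprung gate, an 8 mm bar along its underside: 0 shut, to 1.45 rad pushed inward. Hinge at x = -36, tip +18, fixed nose from +19 mm. A bar pressed up from below within 10 mm of x = 0 opens it (2 to 4 N) and passes when its centre is 51 mm above the hook's origin (54 if at x = -10); at 65 mm it meets the grip
- loop_bar (a point): middle of the loop's top bar, on its centre line, 95 mm above the bench. Loop: upside-down U of 8 mm steel, 72 mm wide, on a grey plate 90 x 100 x 10 mm with four bolts, fixed to the bench. y runs along the bar (straight for 24 mm either side), z up. The hook's plane goes square to the bar: hook's y along the bar's y, either way round
- link: plain closed link, not wanted: bare oval steel link of 10 mm bar, 102 mm long (x), 96 mm tall, no grip, no gate; origin middle of underside. Stands in the block's other slot
There are look-alikes about, which are no part of the job. What is shaped like the carabiner but red is not meant.

How it is judged:
By the outcome, as a careful person would: the job done as asked, in the order asked, and still so for the second after the job is handed in, with the robot touching nothing.
It also fails if it takes over 34 s, if anything falls off the work surface, if the arm or the gripper's body presses on something with over 40 N, if the wrist force passes 120 N, or if a joint passes its speed limit or range.

## Working session

There is one attempt and no reset: what is moved stays moved. The work goes in short steps, each a Python script; the robot and the scene stay as the last script left them, time stands still between calls to the robot, and variables do not carry over. Pictures are saved under pics/ and viewed, at most 10 in all, crops included, and the job is handed in when it is done.

```bash
ls; mkdir -p pics; cat > h.py <<'E'
import numpy as np, cv2
from cell import robot, grip, kin, viewer
def info(c):
    i=viewer.camera_info(c); return np.array(i["camera_matrix"]),np.array(i["R"]),np.array(i["t"])
def toworld(p,c):
    K,R,t=info(c); return R.T@(np.array(p)-t)
def proj(X,c):
    K,R,t=info(c); q=K@(R@np.array(X)+t); return q[:2]/q[2]
def plane(uv,c,z):
    K,R,t=info(c); d=R.T@np.linalg.solve(K,[uv[0],uv[1],1.]); o=-R.T@t
    return o+d*(z-o[2])/d[2]
def save(c,n):
    im=viewer.read_camera(c); cv2.imwrite(f"pics/{n}.png",im[:,:,::-1]); return im
E
python3 - <<'E'
from h import *
np.set_printoptions(precision=1,suppress=True)
a=save("top","t0");b=save("side","s0")
cv2.imwrite("pics/both.png",cv2.resize(np.vstack([a,b])[:,:,::-1],(480,600),interpolation=cv2.INTER_AREA))
for c in("top","side"):
    K,R,t=info(c);print(c,-R.T@t,R[2])
    for n in("carabiner","loop_bar","link","gate"):
        try:
            for d in viewer.pinpoint(n,c):
                w=toworld(d["at"],c);print(n,round(d["confidence"],2),w,proj(w,c))
        except Exception as e: print(n,e)
print(robot.observe())
E
```

```text
pics
top [ 261.    18.7 1405.3] [ 0.2 -0.  -1. ]
carabiner 0.95 [ 639.4 -255.    -0.9] [419.3 167.5]
carabiner 0.92 [ 469.8 -202.     6.3] [402.9 227.2]
loop_bar 0.63 [442.5 262.2  92.3] [226.2 234. ]
link 0.49 [ 479.2 -296.     8.8] [437.6 223.5]
gate it knows: carabiner, link, loop_bar
side [ 322.8 -772.3  649.7] [ 0.2  0.8 -0.6]
carabiner 0.6 [ 643.6 -257.    -1.1] [401.1 300.8]
loop_bar 0.97 [447.3 266.1  95.4] [254.7 142.8]
gate it knows: carabiner, link, loop_bar
{'t': 0.4, 'joints': array([-1.2,  0.5, -0. ,  1.6,  0. ,  1.1, -0.1]), 'joint_velocities': array([ 0., -0., -0., -0.,  0., -0.,  0.]), 'joint_torque': array([ -0. , -52. ,  -0. , -24.4,  -0.1,   0. ,   0. ]), 'tcp_pos': array([288.5, 582.4, 214.4]), 'tcp_rot': array([-0.7, -3.1,  0. ]), 'contact_force': array([ 0.2, -0.3,  0.4]), 'wrist_torque': array([ 0., -0.,  0.]), 'grip_force': 0.0, 'grip_width': 0.9990841357518024}
```

View pics/t0.png

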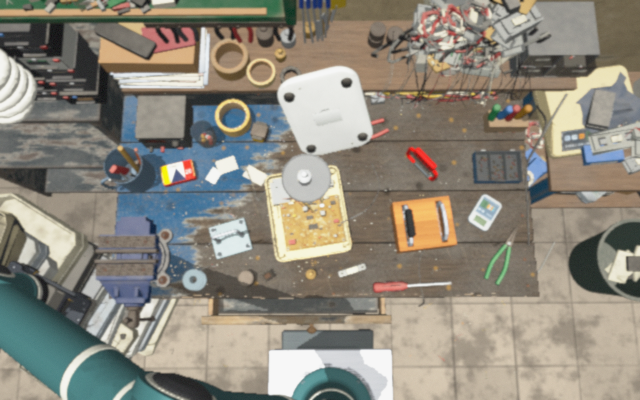

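View pics/s0.png

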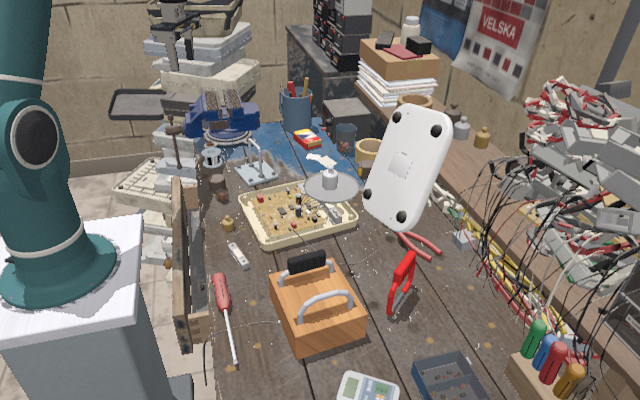

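Candidates for the hook: the black-grip hook in the block (top 408,225; side 307,263), the red look-alike (top 422,162; side 402,285) and the bare link (top 443,220; side 327,305). By the description I choose the black-grip one. Next is a close crop to check that, plus masks for the grip and the loop.

```bash
python3 - <<'E'
from h import *
np.set_printoptions(precision=1,suppress=True)
a=viewer.read_camera("top");b=viewer.read_camera("side")
np.save("a.npy",a);np.save("b.npy",b)
def crop(im,x,y,w=80,h=60,s=5): return cv2.resize(im[y:y+h,x:x+w,::-1],None,fx=s,fy=s,interpolation=cv2.INTER_CUBIC)
A=np.hstack([crop(a,385,190),crop(b,265,235)])
B=np.hstack([crop(a,190,205),crop(b,220,130)])
cv2.imwrite("pics/crops.png",np.vstack([A,B]))
for c,im in(("top",a),("side",b)):
    for n in("carabiner","link","loop_bar"):
        try: S=viewer.silhouettes(n,c)
        except Exception as e: print(e);continue
        for d in S:
            m=d["mask"]; ys,xs=np.nonzero(m)
            dark=m&(im.max(2)<75)
            yd,xd=np.nonzero(dark)
            print(c,n,round(d["confidence"],2),xs.min(),xs.max(),ys.min(),ys.max(),m.sum(),"dark",dark.sum(),
              cv2.minAreaRect(np.c_[xd,yd].astype(np.float32)) if len(xd)>20 else "")
E
```

```text
top carabiner 0.92 407 437 147 180 442 dark 0 
top carabiner 0.91 403 416 206 246 340 dark 153 ((408.9099426269531, 222.87001037597656), (26.304372787475586, 6.363961219787598), 81.8698959350586)
top link 0.78 436 448 202 241 206 dark 0 
top loop_bar 0.74 210 251 218 258 1242 dark 0 
side carabiner 0.75 386 415 250 314 836 dark 2 
side carabiner 0.58 278 332 249 286 839 dark 619 ((306.6361083984375, 261.4899597167969), (16.379804611206055, 39.932472229003906), 74.47589111328125)
side link 0.71 297 352 289 323 461 dark 0 
side loop_bar 0.76 235 277 138 185 838 dark 0 
side loop_bar 0.54 297 352 289 323 522 dark 0
```

View pics/crops.png

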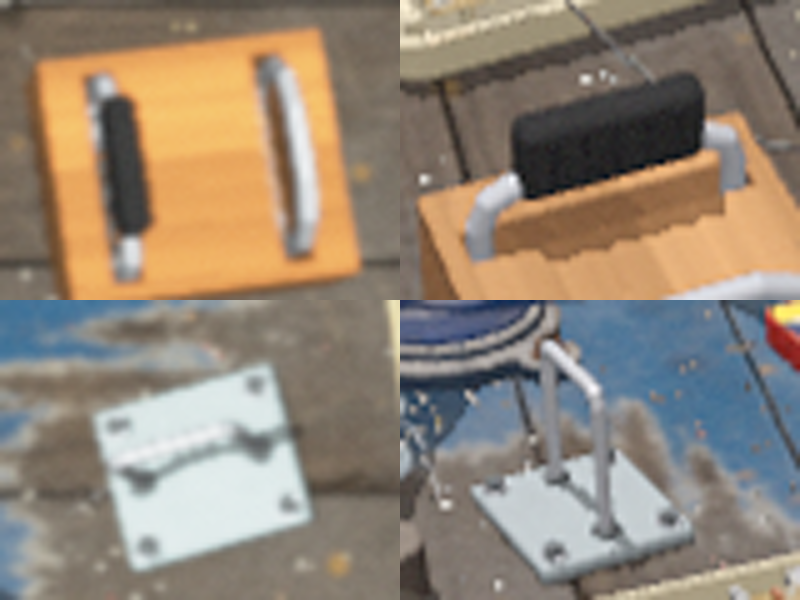

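The crops confirm the choice: the black-grip hook stands in the left slot (top about 410,223; side about 307,262), the link in the right one, and the loop on its plate (top about 225,228). Next I fit the poses.

```bash
python3 - <<'E'
from h import *
from scipy.optimize import differential_evolution, least_squares
from scipy.spatial.transform import Rotation as Ro
np.set_printoptions(precision=2,suppress=True)
im={"top":np.load("a.npy"),"side":np.load("b.npy")}
roi={"top":(400,202,420,243),"side":(285,245,410,280)}
cam={c:info(c) for c in im}
M={}
for c in im:
    x0,y0,x1,y1=roi[c]; m=np.zeros((400,640),np.uint8)
    sub=im[c][y0:y1,x0:min(x1,330)].astype(int)
    m[y0:y1,x0:min(x1,330)]=((sub.max(2)<80)&(sub.max(2)-sub.min(2)<25))
    n,l,s,_=cv2.connectedComponentsWithStats(m); k=1+np.argmax(s[1:,4]); M[c]=(l==k)
    print(c,s[k])
S=4
def mask(p,c):
    x,y,z,yaw,roll,pit=p
    Rt=Ro.from_euler("ZYX",[yaw,pit,roll]).as_matrix()
    P=np.array([[a,b,h] for a in(-36,36) for b in(-8,8) for h in(69,103)])@Rt.T+[x,y,z]
    K,R,t=cam[c]; q=(P@R.T+t)@K.T; q=q[:,:2]/q[:,2:]
    x0,y0,x1,y1=roi[c]
    h=cv2.convexHull(((q-[x0-.0,y0-.0]+.5)*S).round().astype(np.int32))
    o=np.zeros(((y1-y0)*S,(x1-x0)*S),np.uint8); cv2.fillPoly(o,[h],1)
    return cv2.resize(o.astype(np.float32),None,fx=1/S,fy=1/S,interpolation=cv2.INTER_AREA)
def cost(p):
    e=0
    for c in im:
        x0,y0,x1,y1=roi[c]; g=M[c][y0:y1,x0:x1].astype(np.float32); e+=np.abs(mask(p,c)-g).sum()/g.sum()
    return e
for sd in (0,1):
    r=differential_evolution(cost,[(450,500),(-235,-185),(6,16),(-.5,.5),(-.13,.13),(-.13,.13)],seed=sd,maxiter=120,tol=1e-6)
    Rt=Ro.from_euler("ZYX",[r.x[3],r.x[5],r.x[4]]).as_matrix()
    print(r.x,r.fun,"grip mid",Rt@[0,0,86]+r.x[:3])
# loop
px={"top":dict(pl=[(209,227.4),(244.4,218),(252.4,248.6),(217,259.4)]),"side":dict(pl=[(234,168),(263.6,160),(278.4,176),(249,186)])}
for c in px:
    C=np.array([plane(u,c,10) for u in px[c]["pl"]]);print(c,"plate",C.mean(0),[np.linalg.norm(C[i]-C[i-1]) for i in range(4)],
      [np.degrees(np.arctan2(*(C[i]-C[i-1])[1::-1])) for i in range(4)])
for c,e in(("top",[(212.4,238.2-0),(237,231)]),("side",[(249,139),(260,149)])):
    E=np.array([plane(u,c,97) for u in e]);print(c,"bar",E.mean(0),E,np.degrees(np.arctan2(*(E[1]-E[0])[1::-1])))
E
```

```text
Traceback (most recent call last):
ValueError: attempt to get argmax of an empty sequence
```

```bash
cat > fit.py <<'E'
from h import *
from scipy.optimize import differential_evolution
from scipy.spatial.transform import Rotation as Ro
np.set_printoptions(precision=2,suppress=True)
im={"top":np.load("a.npy"),"side":np.load("b.npy")}
roi={"top":(400,202,422,246),"side":(280,243,332,285)}
cam={c:info(c) for c in im}
M={}
for c in im:
    x0,y0,x1,y1=roi[c]; sub=im[c][y0:y1,x0:x1].astype(int)
    m=((sub.max(2)<85)&(sub.max(2)-sub.min(2)<25)).astype(np.uint8)
    n,l,s,_=cv2.connectedComponentsWithStats(m); k=1+np.argmax(s[1:,4]); M[c]=(l==k).astype(np.float32)
    print(c,s[k])
S=4
def mask(p,c):
    x,y,z,yaw,roll,pit=p
    Rt=Ro.from_euler("ZYX",[yaw,pit,roll]).as_matrix()
    P=np.array([[a,b,h] for a in(-36,36) for b in(-8,8) for h in(69,103)])@Rt.T+[x,y,z]
    K,R,t=cam[c]; q=(P@R.T+t)@K.T; q=q[:,:2]/q[:,2:]
    x0,y0,x1,y1=roi[c]
    h=cv2.convexHull(((q-[x0,y0]+.5)*S).round().astype(np.int32))
    o=np.zeros(((y1-y0)*S,(x1-x0)*S),np.uint8); cv2.fillPoly(o,[h],1)
    return cv2.resize(o.astype(np.float32),None,fx=1/S,fy=1/S,interpolation=cv2.INTER_AREA)
cost=lambda p: sum(np.abs(mask(p,c)-M[c]).sum()/M[c].sum() for c in im)
for sd in (0,1):
    r=differential_evolution(cost,[(450,500),(-235,-185),(6,16),(-.5,.5),(-.13,.13),(-.13,.13)],seed=sd,maxiter=120,tol=1e-6)
    Rt=Ro.from_euler("ZYX",[r.x[3],r.x[5],r.x[4]]).as_matrix()
    print(r.x,r.fun,"grip mid",Rt@[0,0,86]+r.x[:3])
px={"top":[(209,227.4),(244.4,218),(252.4,248.6),(217,259.4)],"side":[(234,168),(263.6,160),(278.4,176),(249,186)]}
for c in px:
    C=np.array([plane(u,c,10) for u in px[c]]);print(c,"plate",C.mean(0),[np.linalg.norm(C[i]-C[i-1]) for i in range(4)],
      [np.degrees(np.arctan2(*(C[i]-C[i-1])[1::-1])) for i in range(4)])
for c,e in(("top",[(212.4,238.2),(237,231)]),("side",[(249,139),(260,149)])):
    E=np.array([plane(u,c,97) for u in e]);print(c,"bar",E.mean(0),E,np.degrees(np.arctan2(*(E[1]-E[0])[1::-1])))
E
python3 fit.py
```

```text
top [  5   8   9  27 168]
side [  7   7  39  25 635]
[ 480.03 -213.89    8.79    0.1    -0.13   -0.13] 0.5584592819213867 grip mid [ 468.13 -203.91   93.37]
[ 480.12 -213.88    9.85    0.1    -0.13   -0.13] 0.5610851049423218 grip mid [ 468.05 -204.02   94.42]
top plate [442.16 264.93  10.  ] [np.float64(90.1942161883376), np.float64(98.71893124867856), np.float64(86.83795071828402), np.float64(98.49372307482126)] [np.float64(15.801937490346557), np.float64(-75.17960855273638), np.float64(-164.34638897952902), np.float64(106.77081780781248)]
side plate [444.65 257.15  10.  ] [np.float64(102.98011580028513), np.float64(89.77418692585704), np.float64(96.87026978186623), np.float64(88.54275554678225)] [np.float64(105.33448754914448), np.float64(15.379491911691943), np.float64(-75.52206415351691), np.float64(-160.6559407780562)]
top bar [440.29 265.04  97.  ] [[431.28 295.96  97.  ]
 [449.29 234.12  97.  ]] -73.76196272844611
side bar [445.11 257.15  97.  ] [[435.38 287.79  97.  ]
 [454.85 226.5   97.  ]] -72.3819140417491
```

```bash
cat > fit2.py <<'E'
exec(open("fit.py").read().split("for sd in")[0])
base=mask
def mk(q,c):
    s=q[6:8] if c=="top" else q[8:10]
    m=base(q[:6],c); return cv2.warpAffine(m,np.float32([[1,0,s[0]],[0,1,s[1]]]),m.shape[::-1],flags=cv2.INTER_LINEAR)
for nm,pb,zb in(("roll",1e-3,.5),("roll+pitch",.12,2.)):
    f=lambda q: sum(np.abs(mk(q,c)-M[c]).sum()/M[c].sum() for c in im)+.02*np.sum(q[6:]**2)
    r=differential_evolution(f,[(450,500),(-235,-185),(10-zb,10+zb),(-.5,.5),(-.13,.13),(-pb,pb)]+[(-1.5,1.5)]*4,seed=1,maxiter=150,tol=1e-6)
    Rt=Ro.from_euler("ZYX",[r.x[3],r.x[5],r.x[4]]).as_matrix()
    print(nm,r.x,r.fun,"mid",Rt@[0,0,86]+r.x[:3],[np.abs(mk(r.x,c)-M[c]).sum()/M[c].sum() for c in im])
f=lambda x,y:(385+(x+.5)/5-.5,190+(y+.5)/5-.5)
for n,u in dict(slotA=(97,78),slotB=(128,278),lA=(268,55),lB=(297,250),c1=(35,65),c2=(320,30),c3=(360,270)).items(): print(n,plane(f(*u),"top",60))
g=lambda x,y:(265+(x-400+.5)/5-.5,235+(y+.5)/5-.5)
for n,u in dict(frontleg=(482,255),backleg=(738,185)).items(): print("side",n,plane(g(*u),"side",60))
E
python3 fit2.py
```

```text
top [  5   8   9  27 168]
side [  7   7  39  25 635]
roll [ 467.87 -214.47    9.97    0.1    -0.13   -0.      0.     -0.      0.
    0.  ] 0.6085489392289652 mid [ 466.74 -203.41   95.25] [np.float32(0.2857143), np.float32(0.32283464)]
roll+pitch [ 479.16 -213.63    8.58    0.11   -0.13   -0.12   -0.     -0.     -0.
   -0.  ] 0.5551896095285362 mid [ 468.02 -203.75   93.28] [np.float32(0.24032739), np.float32(0.3148622)]
slotA [ 520.51 -198.44   60.  ]
slotB [ 414.6  -210.66   60.  ]
lA [ 532.33 -289.24   60.  ]
lB [ 428.67 -299.2    60.  ]
c1 [ 527.71 -165.97   60.  ]
c2 [ 545.65 -317.43   60.  ]
c3 [ 418.02 -331.41   60.  ]
side frontleg [ 417.94 -217.3    60.  ]
side backleg [ 517.69 -206.69   60.  ]
```

```bash
python3 - <<'E'
exec(open("fit.py").read().split("for sd in")[0])
def boxes(P,Rt,o,c):
    q=[proj(Rt@np.array(p)+o,c) for p in P]; return np.array(q)
def draw(c,x,y,items,w=80,h=60,s=5):
    o=cv2.resize(im[c][y:y+h,x:x+w,::-1],None,fx=s,fy=s,interpolation=cv2.INTER_CUBIC)
    for q,col in items:
        p=((q-[x,y]+.5)*s).round().astype(np.int32)
        cv2.polylines(o,[p],False,col,1)
    return o
g=[[a,b,h] for a in(-36,36) for b in(-8,8) for h in(69,103)]
def grip_(p,c):
    Rt=Ro.from_euler("ZYX",[p[3],p[5],p[4]]).as_matrix(); q=boxes(g,Rt,np.array(p[:3]),c)
    h=cv2.convexHull(q.astype(np.float32))[:,0]; return np.vstack([h,h[:1]])
p0=[468,-204,10,.1,0,0]; p1=[467.9,-214.5,10,.1,-.13,0]
def loop(c,o,yaw):
    Rt=Ro.from_euler("Z",yaw).as_matrix()
    return boxes([[0,-36,10],[0,-32,95],[0,32,95],[0,36,10]],Rt,np.array(o),c), boxes([[50,45,10],[50,-45,10],[-50,-45,10],[-50,45,10],[50,45,10]],Rt,np.array(o),c)
rows=[]
A=np.hstack([draw(c,x,y,[(grip_(p0,c),(0,255,0)),(grip_(p1,c),(0,0,255))]) for c,x,y in(("top",385,190),("side",265,235))])
B=np.hstack([draw(c,x,y,[(q,(0,0,255)) for q in loop(c,[443,263,0],np.radians(16))]) for c,x,y in(("top",190,205),("side",220,130))])
cv2.imwrite("pics/ov.png",np.vstack([A,B]))
E
```

```text
top [  5   8   9  27 168]
side [  7   7  39  25 635]
```

View pics/ov.png

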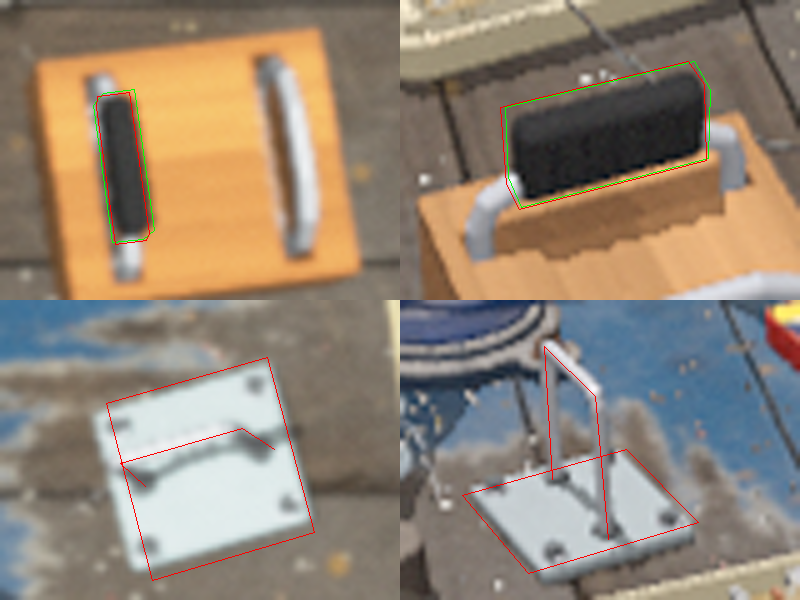

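Overlay: the model fits the grip (top shifted about 1 px, giving grip mid ≈ 468,-206,95) and the loop bar (≈ 443,264,95, yaw 16°). Now the approach and grasp, with the fingertips kept 7 mm above the grip's underside so that they clear the bar later.

```bash
cat >> h.py <<'E'
from scipy.spatial.transform import Rotation as Ro
def down(yaw):
    x=np.array([np.cos(yaw),np.sin(yaw),0]);z=np.array([0,0,-1.]);return Ro.from_matrix(np.c_[x,np.cross(z,x),z]).as_rotvec()
def st(m=""):
    o=robot.observe();print(m,"t",round(o["t"],2),np.round(o["tcp_pos"],1),"F",np.round(o["contact_force"],1),"w",round(o["grip_width"],3),"gf",round(o["grip_force"],1))
E
python3 - <<'E'
from h import *
np.set_printoptions(precision=2,suppress=True)
for k in(0,np.pi):
    for p,y in(([468,-206,86],.105),([468,-206,260],.105),([443,264,260],.28),([443,264,107],.28)):
        print(k,p,kin.ik(p,down(y+k)))
q=[s for s in(0,np.pi) if kin.ik([468,-206,86],down(.105+s)) is not None]
s=min(q,key=lambda s:abs(kin.ik([468,-206,86],down(.105+s))[6])); print("s",s)
robot.servo_line([288,560,290],feed=250)
robot.movep([468,-206,260],down(.105+s)); st("above")
grip(.6,40); st()
im=save("top","t1")
robot.servo_line([468,-206,150],feed=200)
save("side","s1"); st()
E
```

```text
0 [468, -206, 86] [-0.44  0.64  1.04  2.09 -0.75  0.86 -0.41]
0 [468, -206, 260] [-0.5   0.25  1.01  1.93 -0.24  1.08 -0.86]
0 [443, 264, 260] [-1.08  0.2   0.55  1.91 -0.12  1.07 -1.77]
0 [443, 264, 107] [-1.03  0.42  0.52  2.04 -0.3   0.75 -1.61]
3.141592653589793 [468, -206, 86] [ 0.01  0.44  0.42  2.06 -0.27  0.7   2.28]
3.141592653589793 [468, -206, 260] [-0.35  0.21  0.82  1.93 -0.18  1.07  2.21]
3.141592653589793 [443, 264, 260] [-0.59  0.19 -0.01  1.88  0.    1.07  1.25]
3.141592653589793 [443, 264, 107] [-0.55  0.39 -0.06  2.01  0.03  0.74  1.22]
s 0
above t 4.04 [ 468.5 -205.1  259.9] F [ 1.   1.  -0.3] w 1.0 gf 0.0
 t 4.73 [ 468. -206.  260.] F [ 0.3 -0.   0.2] w 0.598 gf 0.0
 t 5.53 [ 468.9 -206.6  151.2] F [0.6 0.4 0.1] w 0.6 gf 0.0
```

```bash
python3 - <<'E'
from h import *
a=cv2.imread("pics/s1.png");cv2.imwrite("pics/s1c.png",cv2.resize(a[170:320,220:420],None,fx=4,fy=4,interpolation=cv2.INTER_CUBIC))
E
```

```text
(no output)
```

View pics/s1c.png

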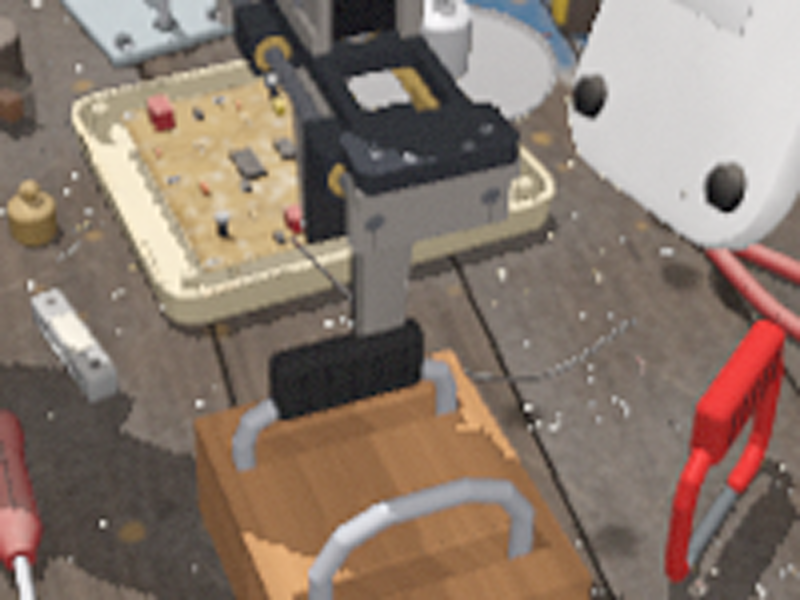

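The open fingers straddle the grip: the near fingertip is at crop (380,330) and the grip at (347,370). I go down, grip and lift.

```bash
python3 - <<'E'
from h import *
p=down(.105)
robot.servo_line([468,-206,86],feed=120); robot.hold(.1); st("down")
grip(0,40); st("gripped")
robot.servo_line([468,-206,110],feed=60); st("up")
robot.servo_line([468,-206,240],feed=150); robot.hold(.15);st("lift")
a=save("top","t2");b=save("side","s2")
for c in("top","side"):
    for d in viewer.pinpoint("carabiner",c): print(c,round(d["confidence"],2),np.round(toworld(d["at"],c),1))
u=proj([468,-206,230],"top").astype(int);v=proj([468,-206,200],"side").astype(int);print(u,v)
cr=lambda im,u:cv2.resize(im[max(0,u[1]-50):max(0,u[1]-50)+100,u[0]-50:u[0]+50,::-1],(400,400),interpolation=cv2.INTER_CUBIC)
cv2.imwrite("pics/c2.png",np.hstack([cr(a,u),cr(b,v)]))
E
```

```text
down t 6.32 [ 468.7 -206.3   86.8] F [-1.4  0.2 -0.4] w 0.602 gf 0.0
gripped t 6.99 [ 468. -206.   86.] F [ 0.5 -0.   0.2] w 0.174 gf 40.0
up t 7.54 [ 468.  -205.8  110.2] F [ 0.1  0.4 -2.4] w 0.174 gf 40.0
lift t 8.71 [ 467.4 -205.9  239.1] F [-0.8  0.2 -2. ] w 0.174 gf 40.0
top 0.64 [ 639.2 -256.    -0.8]
side 0.73 [ 469.  -205.4  160.1]
side 0.56 [ 642.7 -258.    -1.5]
[419 213] [306 216]
```

View pics/c2.png

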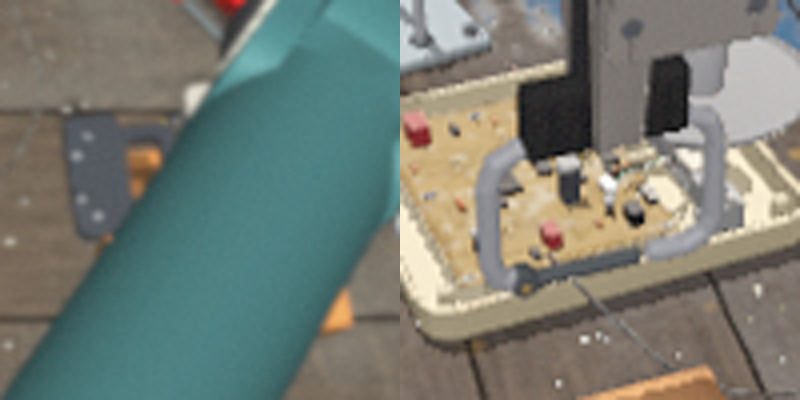

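The hook is held upright by the grip (16 mm between the pads, level in side crop 475–725), with the hinge at the low-x end. I carry it over to the loop and look.

```bash
python3 - <<'E'
from h import *
robot.servo_line([468,-206,270],feed=150)
robot.movep([443,264,270],down(.28)); st("over")
robot.servo_line([443,264,195],feed=150,rotation=down(.28)); robot.hold(.25); st("low")
a=save("top","t3");b=save("side","s3")
for c in("top","side"):
  for n in("carabiner","loop_bar"):
    for d in viewer.pinpoint(n,c): print(c,n,round(d["confidence"],2),np.round(toworld(d["at"],c),1))
u=proj([443,264,120],"top").astype(int);v=proj([443,264,120],"side").astype(int);print(u,v)
cr=lambda im,u:cv2.resize(im[max(0,u[1]-50):max(0,u[1]-50)+100,u[0]-50:u[0]+50,::-1],(400,400),interpolation=cv2.INTER_CUBIC)
cv2.imwrite("pics/c3.png",np.hstack([cr(a,u),cr(b,v)]))
E
```

```text
over t 10.97 [443.6 262.7 270. ] F [ 0.5 -0.1 -1.8] w 0.17 gf 40.0
low t 11.88 [443.4 264.4 195.8] F [-0.4 -0.7 -3. ] w 0.17 gf 40.0
top carabiner 0.78 [ 639.2 -252.2   -2.4]
top carabiner 0.52 [445.8 269.1 113.8]
side carabiner 0.59 [446.4 264.1 116.3]
side loop_bar 0.84 [445.9 266.7  93.4]
[223 232] [252 134]
```

View pics/c3.png

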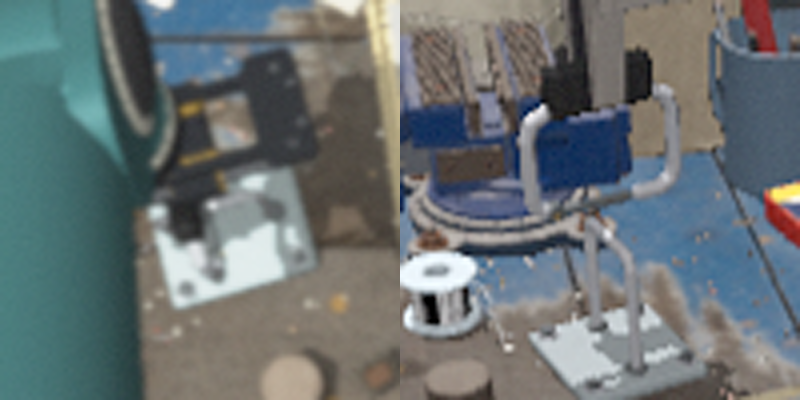

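The hook (network: 446,264,116) is centred above the loop bar (446,267,93) and square to it. I press down in steps and watch the force.

```bash
python3 - <<'E'
from h import *
for z in(178,165,150,138,128,120,116,113,111,109,107.5):
    robot.servo_line([443,264,z],feed=60); st()
    F=robot.observe()["contact_force"]
    if F[2]>9: print("stop");break
robot.hold(.3);st("end")
b=save("side","s4")
for d in viewer.pinpoint("carabiner","side"): print(round(d["confidence"],2),np.round(toworld(d["at"],"side"),1))
v=proj([443,264,85],"side").astype(int)
cv2.imwrite("pics/c4.png",cv2.resize(b[v[1]-45:v[1]+45,v[0]-45:v[0]+45,::-1],(540,540),interpolation=cv2.INTER_CUBIC))
E
```

```text
t 12.61 [442.8 263.7 177.5] F [-0.2 -0.2 -1.8] w 0.169 gf 40.0
 t 12.97 [442.6 263.9 164.7] F [-0.3 -0.5  0. ] w 0.17 gf 40.0
 t 13.38 [442.  263.6 149.3] F [-1.8 -0.7 -0.9] w 0.171 gf 40.0
 t 13.72 [442.1 263.6 137.3] F [-2.5 -0.2 -0.4] w 0.17 gf 40.0
 t 14.04 [441.2 263.4 126.9] F [-4.3 -0.7 -4.7] w 0.17 gf 40.0
 t 14.32 [444.  264.1 120.1] F [ 0.2 -0.1 -1. ] w 0.17 gf 40.0
 t 14.57 [443.3 264.  116. ] F [ 0.5  0.  -1.4] w 0.17 gf 40.0
 t 14.82 [442.9 264.  112.9] F [-0.4 -0.6 -1.9] w 0.168 gf 40.0
 t 15.07 [442.9 263.9 110.9] F [ 0.  -0.4 -2.1] w 0.17 gf 40.0
 t 15.32 [442.9 264.  108.9] F [ 0.2 -0.4 -1.9] w 0.167 gf 40.0
 t 15.57 [442.9 264.  107.4] F [-0.6 -0.2 -1.6] w 0.175 gf 40.0
end t 15.88 [443.  264.  107.5] F [-0.1 -0.2 -2.2] w 0.172 gf 40.0
0.93 [445.4 262.7  29.1]
0.64 [ 6.422e+02 -2.572e+02 -5.000e-01]
```

View pics/c4.png

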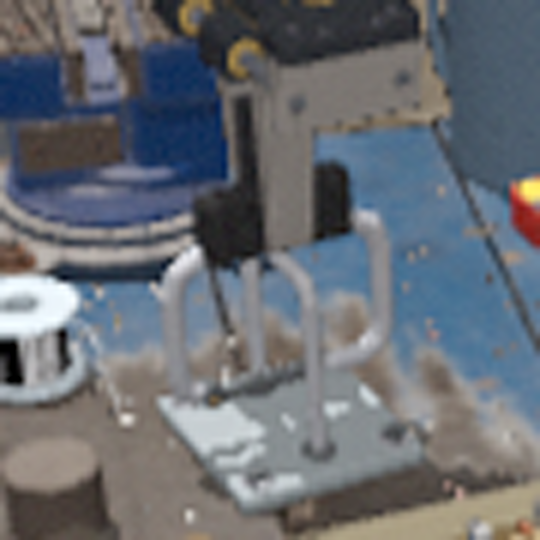

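The gate snapped shut: the side force reached 4 N and then vanished at TCP ≈ 123. In the crop the gate lies straight along the underside, (205,395)–(330,365), with the bar inside just under the grip. I ease down to rest it, release and retreat.

```bash
python3 - <<'E'
from h import *
for z in(106.5,105.5):
    robot.servo_line([443,264,z],feed=30); robot.hold(.1); st()
    if robot.observe()["contact_force"][2]>3: break
grip(.45,10); st("open"); robot.hold(.3)
robot.servo_line([443,264,230],feed=120); robot.hold(.8); st("clear")
b=save("side","s5")
for d in viewer.pinpoint("carabiner","side"): print(round(d["confidence"],2),np.round(toworld(d["at"],"side"),1))
v=proj([443,264,85],"side").astype(int)
cv2.imwrite("pics/c5.png",cv2.resize(b[v[1]-45:v[1]+45,v[0]-45:v[0]+45,::-1],(540,540),interpolation=cv2.INTER_CUBIC))
E
```

```text
t 16.32 [443.  264.  106.5] F [-0.7  0.  -2.7] w 0.173 gf 40.0
 t 16.68 [443.2 264.1 106. ] F [-2.  -1.2  5.5] w 0.168 gf 40.0
open t 17.23 [443.  264.  105.4] F [ 0.3 -0.9  0.3] w 0.451 gf 0.0
clear t 19.51 [443. 264. 230.] F [ 0.2 -0.2  0.6] w 0.451 gf 0.0
0.73 [ 6.425e+02 -2.564e+02 -2.000e-01]
0.65 [453.3 266.7  29.5]
```

View pics/c5.png

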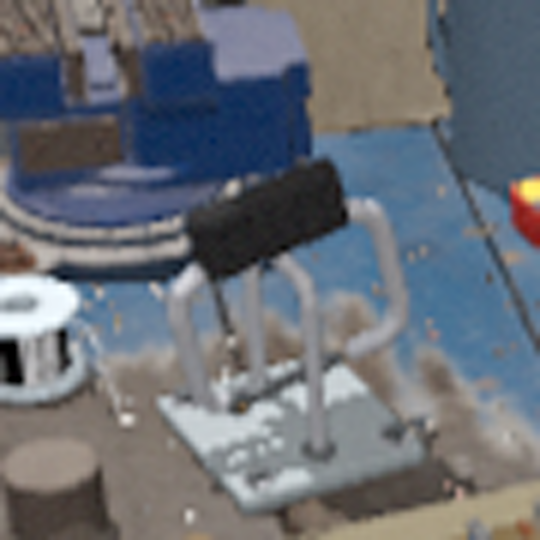

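The hook hangs on the bar with a slight tilt. The gate is shut along its underside, crop (235,405)–(345,355), and the gripper is well clear. I let it settle and hand in.

```bash
python3 - <<'E'
from h import *
robot.hold(1.5); st()
for d in viewer.pinpoint("carabiner","side"): pass
print(robot.job_done())
E
```

```text
t 21.11 [443. 264. 230.] F [-0.2 -0.6  0.5] w 0.45 gf 0.0
the job is handed in; nothing more can be done
None
```

The black-grip hook is clipped on the anchor loop, gate seen shut in the last picture, and hanging free with the gripper clear; the plain link was left in the block, and the job was handed in at about 21 s of the 34 s allowed (no verdict returned).

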